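# Set sprung tweezers to the gap marked on a setting gauge

## Robot

A 6-joint arm with a two-finger parallel gripper is mounted at the origin on a cart in front of the work surface, level with it; the furniture and walls round the work are solid. World frame = base frame: x ahead of the robot, y to its left, z up, the work surface at z = 0. Lengths are in mm, angles in degrees, forces in N, time in s.
With the tool pointing down it reaches from about 275 to 750 mm from the base axis. Payload 10.2 kg.
Tool frame: the origin (TCP) lies at the very end of the fingers, on their centre line; the grasp point (between the pads) lies 19 mm behind it (env.tcp_to_grasp is the distance from the TCP to the grasp point, in mm); z points along the fingers, y is the direction in which the jaws open and shut (so a half turn about z gives the same grasp; the last joint's range is limited). The gripper opens to 85 mm and grips with 20 to 120 N. Pads are 22 mm wide; open, the fingers measure 114 mm over their backs; the gripper's body (76 mm by 85 mm) begins 54 mm behind the grasp point. The pads swing forward as they close: fully open they stand 13 mm farther back than shut.
Start: joints at [-79.091, 17.928, 85.812, -0, 76.261, -12.8], TCP at [211.086, -480.701, 231.294] pointing down, gripper open.
Joint ranges: [-168.41, 168.41], [-55.51, 124.54], [10.69, 146.95], [-70.63, 250.63], [1, 178], [-165.06, 165.06]. Speed limits (degrees/s): [136.94, 136.94, 172.46, 180, 180, 180].

## Interface

Orientations are given as a 3x3 rotation matrix whose columns are the frame's x, y, z axes.
In Python, from rig import readout, viewer, env gives the robot as it stands.
- The arm moves only by the tool arm_command, never from a script. Its argument "commands" is a list that holds one entry, the list of rows, each a list of 7 numbers: the opening, from 0 (shut) to 1 (fully open), then the shift along the tool's x, y, z in cm, then the turn, a rotation vector about the tool's x, y, z in degrees. In form: [[[grip, x, y, z, rx, ry, rz], ...]]. A call has exactly 10 rows; each row is the pose to reach, as a shift and turn from the pose commanded when the call began, along the tool's axes at that moment; what a row does not reach only later rows make up. A row lasts 1/10 s, in which the tool goes at most 50 mm and 8.59 degrees, less where a joint would pass 70% of its speed; a pose out of reach is approached as far as the arm can. A call with a gripper value outside its range is refused whole. The fingers move at their own pace and stop on an object; the grip force is fixed at half the most. Time passes only in rows, so rows that repeat a pose let the fingers close, or fill a call up. It gives the time, the measured TCP pose, the force and the opening at its end, in the units of the state.
- readout.get_state(): the state, without advancing time (a new reading comes with each control period).
- viewer.capture(name): name is "scene" or "top" or "wrist"; returns the picture (400x640x3 uint8, red, green, blue); there is no depth.
- viewer.camera_model(name): a dict with "fov_y" (degrees; the focal length in pixels is half the picture's height over the tangent of half this angle, whatever the lens; pixels are square), "cx", "cy" (the principal point, pixels), "extrinsics" (4x4, takes a point from world to camera coordinates). Camera axes: x right, y up, looking along -z (the intrinsics and any distortion apply to the point x, -y, -z); pixel columns grow to the right and rows downward; lengths in mm; the calibration is good to about 2 mm. A picture is of the moment at which its call begins: read the wrist's pose just before it. camera_model takes no time and is no camera call; for the wrist camera it gives the pose at the moment of the call.
- env.close_job(): hands the job in, once; it reports no verdict.
The state is a dict: "time_s": time; "joints": joint angles; "qvel": joint speeds; "effort": joint torques, N m; "tool_pos": TCP position; "tcp_rot": TCP orientation; "ft_force": force on the tool from outside, world axes, zero at the start; "moment": the same for the moment, N m; "width": finger opening in mm.
Only numpy, scipy, OpenCV 4.12 (cv2) and the standard library are available. Lean on these libraries where they do the work, as an engineer would, in place of code of your own. Each camera call takes 0.05 s, during which the arm holds its last target. There are 200 camera calls.

## Task

Stand the flat aluminium gauge plate upright on its short thin edge on the bench, with the end that has the two small dots on top, and let go of it. Then pick up the sprung tweezers by their finger rests and squeeze them until the gap between the inner faces of the tips equals the spacing of the two dots, with one tip just above (about 1 cm or less, not touching) each dot. The program finishes while still holding the tweezers there, gap and hand steady; the plate must stay standing by itself.

Things in the scene. Friction and masses are not known exactly. Their poses are not given: they have to be found in the camera images.
- gauge: Loose aluminium plate, 50 (x) by 90 (y) by 20 mm (z), about 0.25 kg, at first lying flat. Origin: middle of its underside as it lies (45 mm above the bench once stood up). +y runs along its length to the 50 by 20 mm end face with two black 4 mm dots; that end points to the robot's right at first (world -y, within 0.4 rad) and shall be on top. The other, plain end is the foot.
- mark_a (a point): Centre of one dot, on the gauge's end face, at [-7, 45, 10] mm in the gauge's frame; its axes are parallel to the gauge's.
- mark_b (a point): Centre of the other dot, at [7, 45, 10] mm in the gauge's frame, so that the dots are 14 mm apart; axes parallel to the gauge's.
- tweezers: Loose steel sprung tweezers, 171 mm long, 14 mm high, lying on edge, 0.05 kg, balancing 25 mm heelward of the rests. Origin: on the underside, midway between the finger rests; +x to the tips (at x = 60 mm), y from blade to blade, z up. Heel at x = -111 mm. At first the tips point to world +y within 0.4 rad. Both blades turn alike on hinges at x = -95, y = +-5 mm and spring open.
- rest_mid (a point): Middle of the tweezers between the finger rests (ribbed upright pads 32 mm long outside the blades), 7 mm above their underside; axes as the tweezers'. Over the rests: 36 mm wide when open (tips 36 mm apart), 22 mm at a 14 mm tip gap, so tips move 1.6 mm per mm of squeeze. The spring pushes each rest with about 6 N open, 9 N at 14 mm gap, 10 N shut.
- tip_left (a point): Inner face of the left (+y) blade's tip at its very end, half way up the blade (7 mm above the underside). The tip is 6 mm high and 3 mm thick, outward from this point. Tip gap = distance between tip_left and tip_right.
- tip_right (a point): The same point on the right (-y) blade's tip.
Not all that is in view belongs to the job. Several things have the shape of the gauge; the one meant has the colours described above.

How it is judged (in metres and radians):
On the way, in this order (a step that is already met when the one before it is completed fails the run):
1. the gauge stands upright by itself on its plain end, dots on top, let go (angle between gauge's own y axis and vertical below 0.08 rad and height (world z) of gauge between 0.04 and 0.052 m and linear speed of gauge below 0.02 m/s and contact force between the fingers and gauge below 0.2 N), for 0.3 s.
2. the tweezers are held in the fingers, lifted clear of the bench (height (world z) of tweezers above 0.04 m and contact force between the fingers and tweezers above 1.5 N), for 0.2 s.
At the end, for the whole second after the job is handed in: The gauge stands alone, within 0.08 rad of upright, dots on top, at rest; the fingers hold the tweezers still with a tip gap of 14 mm within 3 mm, each tip point within 5 mm horizontally of its own dot and 1 to 18 mm above it, not touching the gauge (all of step 1 and ((horizontal distance between tip_left and mark_a below 0.005 m and y of tip_left in the frame of mark_a between 0.001 and 0.018 m and horizontal distance between tip_right and mark_b below 0.005 m and y of tip_right in the frame of mark_b between 0.001 and 0.018 m) or (horizontal distance between tip_left and mark_b below 0.005 m and y of tip_left in the frame of mark_b between 0.001 and 0.018 m and horizontal distance between tip_right and mark_a below 0.005 m and y of tip_right in the frame of mark_a between 0.001 and 0.018 m)) and distance between tip_left and tip_right between 0.011 and 0.017 m and contact force between the fingers and tweezers above 1.5 N and contact force between tweezers and gauge below 0.2 N and linear speed of tweezers below 0.02 m/s); the arm keeps its last pose, push and grip.
It also fails if it takes over 58 s, if anything falls off the work surface, if the arm or the gripper's body presses on something with over 40 N, if the wrist force passes 120 N, or if a joint passes its speed limit or range.

## Working session

There is one attempt and no reset: what is moved stays moved. The work goes in short steps, Python scripts to look and compute and a tool call to move; the robot and the scene stay as the last step left them, time stands still between calls to the robot, and variables do not carry over. Pictures are saved under pics/ and viewed, about 8 in all and at most 12, crops included, and the job is handed in when it is done.

Besides the shell and the picture viewer there is one more tool, called after "Request:" as name([rows], argument=value, ...), one row to a line, values as JSON. arm_command: Moves the arm, as the interface text tells. Its arguments: {"type":"object","properties":{"commands":{"type":"array"}},"required":["commands"]}

```bash
mkdir -p pics; ls; python3 - <<'E'
from rig import readout, viewer, env
import cv2,numpy as np
s=readout.get_state();print(s)
for n in("scene","top","wrist"):
    m=viewer.camera_model(n);print(n,{k:(np.round(v,3).tolist() if k=='extrinsics' else v) for k,v in m.items()})
    im=viewer.capture(n);cv2.imwrite(f"pics/{n}0.png",im[:,:,::-1])
E
```

```text
pics
{'time_s': 0.0, 'joints': array([-7.90902618e+01,  1.79577145e+01,  8.58551906e+01, -1.69335509e-04,
        7.62601094e+01, -1.27992007e+01]), 'qvel': array([-0.01820485, -0.03617393,  0.01062328, -0.01578185,  0.02936273,
        0.04871935]), 'effort': array([-6.39146856e-04, -4.12266827e+01, -2.59739470e+01, -2.35924354e-04,
        4.18673706e-03, -4.47712625e-05]), 'tool_pos': array([ 211.04047217, -480.42827179,  230.74275963]), 'tcp_rot': array([[ 9.15599624e-01,  4.02091120e-01, -2.44004363e-04],
       [ 4.02091097e-01, -9.15598813e-01,  1.25076906e-03],
       [ 2.79513028e-04, -1.24331567e-03, -9.99999188e-01]]), 'ft_force': array([ 0.60827528, -0.13993269, -0.45714261]), 'moment': array([ 0.03023646, -0.02368141,  0.00658661]), 'width': 85.22689820672865}
scene {'fov_y': 53.66443285534847, 'cx': 324.943155695096, 'cy': 194.50590706171897, 'extrinsics': [[-0.775, -0.632, 0.014, 370.421], [0.447, -0.533, 0.718, -252.267], [-0.446, 0.563, 0.696, -658.533], [0.0, 0.0, 0.0, 1.0]]}
top {'fov_y': 43.838424740211444, 'cx': 319.2842674343016, 'cy': 194.88168032820408, 'extrinsics': [[0.017, -1.0, 0.025, -19.543], [0.99, 0.021, 0.139, -491.414], [-0.14, 0.023, 0.99, -900.789], [0.0, 0.0, 0.0, 1.0]]}
wrist {'fov_y': 64.40191543007516, 'cx': 318.4283466543664, 'cy': 194.42558019843872, 'extrinsics': [[0.403, -0.915, -0.001, -524.239], [0.876, 0.386, -0.289, 38.165], [0.265, 0.116, 0.957, -379.266], [0.0, 0.0, 0.0, 1.0]]}
```

View pics/top0.png

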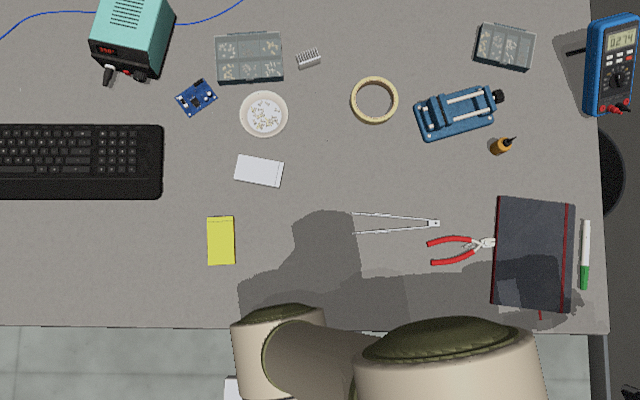

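View pics/scene0.png

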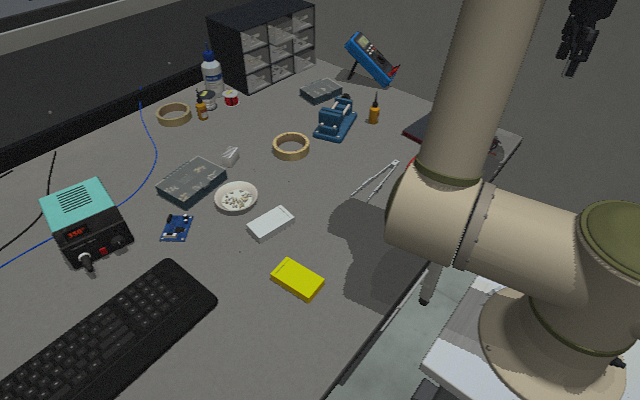

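Top view: the candidates for the gauge are the light grey-white plate at (259,171), with its long axis along world y, and the yellow plate at (221,240). Tweezers: tips at (353,213)/(353,233), heel near (437,223). The white plate fits the description (aluminium, long axis along y). I'll check it in a crop and measure it.

```bash
cat > h.py <<'E'
from rig import readout, viewer, env
import cv2,numpy as np
def cam(n):
    m=viewer.camera_model(n);f=200/np.tan(np.radians(m['fov_y']/2));return f,m['cx'],m['cy'],np.array(m['extrinsics'])
def ray(c,u,v):
    f,cx,cy,E=c;R=E[:3,:3];d=R.T@np.array([(u-cx)/f,-(v-cy)/f,-1]);return -R.T@E[:3,3],d
def onz(c,uv,z):
    o,d=ray(c,*uv);return o+d*(z-o[2])/d[2]
def proj(c,P):
    f,cx,cy,E=c;p=E[:3,:3]@np.asarray(P)+E[:3,3];return np.array([cx+f*p[0]/-p[2],cy-f*p[1]/-p[2]])
def save(n,im):cv2.imwrite(f"pics/{n}.png",im[:,:,::-1])
def show(): 
    s=readout.get_state();print(round(s['time_s'],2),np.round(s['tool_pos'],1),'w',round(s['width'],1),'F',np.round(s['ft_force'],1),'j',np.round(s['joints'],0));print(np.round(s['tcp_rot'],3).tolist());return s
E
python3 - <<'E'
from h import *
for n in("top","scene"):
    im=cv2.imread(f"pics/{n}0.png");c=cam(n);hsv=cv2.cvtColor(im,cv2.COLOR_BGR2HSV)
    m=((hsv[...,2]>185)&(hsv[...,1]<45)).astype(np.uint8)
    k,l,st,ce=cv2.connectedComponentsWithStats(m)
    for i in range(1,k):
        if st[i,4]>250:
            q=cv2.boxPoints(cv2.minAreaRect(np.argwhere(l==i)[:,::-1].astype(np.float32)))
            P=[onz(c,x,20)[:2] for x in q];print(n,st[i].tolist(),np.round(q).tolist(),np.round(P).tolist(),np.round([np.linalg.norm(P[0]-P[1]),np.linalg.norm(P[1]-P[2])],1))
t=cv2.imread("pics/top0.png");w=cv2.imread("pics/wrist0.png");s=cv2.imread("pics/scene0.png")
a=cv2.resize(t[150:195,225:295],(400,257),interpolation=cv2.INTER_CUBIC);b=cv2.resize(s[190:250,235:305],(300,257),interpolation=cv2.INTER_CUBIC)
o=np.zeros((600,700,3),np.uint8);o[:257,:400]=a;o[:257,400:700]=b
b=cv2.resize(w,(540,338));o[260:598,:540]=b
cv2.imwrite("pics/m1.png",o)
for uv in((353,213),(353,233),(437,223)):print(np.round(onz(cam("top"),uv,12)))
E
```

```text
top [240, 91, 48, 46, 1494] [[240.0, 91.0], [287.0, 91.0], [287.0, 136.0], [240.0, 136.0]] [[696.0, 149.0], [699.0, 57.0], [608.0, 54.0], [606.0, 145.0]] [92.1 90.9]
top [234, 154, 50, 33, 1154] [[233.0, 178.0], [238.0, 153.0], [283.0, 162.0], [279.0, 187.0]] [[523.0, 155.0], [571.0, 148.0], [556.0, 60.0], [508.0, 67.0]] [48.9 89.1]
top [582, 220, 8, 46, 262] [[582.0, 265.0], [585.0, 220.0], [591.0, 220.0], [588.0, 265.0]] [[370.0, -512.0], [456.0, -522.0], [456.0, -534.0], [370.0, -524.0]] [86.5 12. ]
top [247, 321, 44, 78, 1137] [[246.0, 325.0], [280.0, 321.0], [290.0, 396.0], [256.0, 401.0]] [[249.0, 120.0], [258.0, 58.0], [126.0, 36.0], [117.0, 97.0]] [ 63.2 134. ]
top [408, 350, 121, 50, 4165] [[407.0, 372.0], [520.0, 350.0], [529.0, 399.0], [417.0, 421.0]] [[171.0, -177.0], [212.0, -386.0], [126.0, -401.0], [86.0, -194.0]] [213.   87.7]
top [224, 379, 18, 21, 296] [[224.0, 379.0], [241.0, 379.0], [241.0, 399.0], [224.0, 399.0]] [[154.0, 156.0], [154.0, 125.0], [120.0, 124.0], [119.0, 155.0]] [30.6 34.6]
scene [247, 205, 46, 33, 672] [[247.0, 224.0], [283.0, 202.0], [293.0, 217.0], [256.0, 239.0]] [[569.0, 144.0], [556.0, 49.0], [509.0, 70.0], [524.0, 161.0]] [96.  51.4]
scene [424, 338, 96, 62, 2703] [[421.0, 361.0], [443.0, 331.0], [525.0, 391.0], [503.0, 420.0]] [[149.0, 166.0], [145.0, 99.0], [7.0, 107.0], [17.0, 167.0]] [ 66.3 138.3]
[461. -76.  12.]
[423. -76.  12.]
[ 445. -238.   12.]
```

View pics/m1.png

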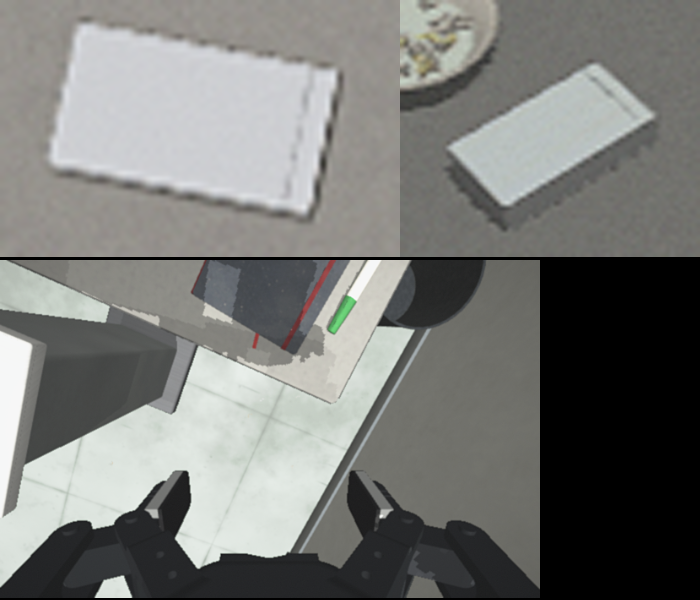

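The white plate measures 49 x 89 mm on the z = 20 plane, and the top and scene views agree on its centre, about (540,107). It has a fine line near its -y (dotted) end. The yellow plate is the wrong colour. I'll compute the pre-grasp pose with the tool tilted 45°.

```bash
cat >> h.py <<'E'
from scipy.spatial.transform import Rotation as Ro
def pose(sdir,th):
    s=np.array([*sdir,0.]);s/=np.linalg.norm(s);t=np.radians(th);z=s*np.sin(t)-np.array([0,0,np.cos(t)]);y=np.array([s[1],-s[0],0]);return np.c_[np.cross(y,z),y,z]
def rel(P,R):
    s=readout.get_state();A=s['tcp_rot'];print('cmd xyz cm',np.round(A.T@(np.asarray(P)-s['tool_pos'])/10,2),'rot',np.round(Ro.from_matrix(A.T@R).as_rotvec(degrees=True),2))
E
python3 - <<'E'
from h import *
R=pose((.168,.986),45);s=np.array([.168,.986,0])
G=np.array([539.5,107,9])-5*s
print(G);rel(G-110*R[:,2],R)
E
```

```text
[538.66 102.07   9.  ]
cmd xyz cm [ 49.14 -33.66  14.45] rot [ 22.16  41.17 -53.6 ]
```

Request:
arm_command([
  [[1,4.9,-3.4,1.4,2.2,4.1,-5.4],[1,9.8,-6.7,2.9,4.4,8.2,-10.7],[1,14.7,-10.1,4.3,6.6,12.3,-16.1],[1,18,-12.5,5.3,8.2,15.1,-19.7],[1,21.5,-15,6.3,9.6,18,-23.3],[1,25.4,-17.5,7.4,11.4,21.4,-27.7],[1,29.3,-20.2,8.6,13.3,24.7,-32],[1,33.2,-22.8,9.8,15,28,-36.3],[1,37.1,-25.4,10.9,16.8,31.2,-40.5],[1,41,-28,12,18.5,34.3,-44.7]],
])

```text
time_s: 1.15
tool_pos: [469.0, -66.7, 113.3]
tcp_rot: [[0.283, 0.946, 0.156], [0.737, -0.319, 0.596], [0.614, -0.054, -0.787]]
ft_force: [1.1, -0.2, 0.2]
width: 85.3
```

```bash
python3 - <<'E'
from h import *
show()
R=pose((.168,.986),45);s=np.array([.168,.986,0])
G=np.array([539.5,107,9])-5*s
rel(G-110*R[:,2],R)
E
```

```text
1.15 [469.  -66.7 113.3] w 85.3 F [ 1.1 -0.2  0.2] j [-41.  25. 105.  35.  73. -39.]
[[0.283, 0.946, 0.156], [0.737, -0.319, 0.596], [0.614, -0.054, -0.787]]
cmd xyz cm [6.76 2.57 8.47] rot [ 3.61  6.78 -8.76]
```

Request:
arm_command([
  [[1,2.3,0.9,2.8,1.2,2.3,-2.9],[1,4.5,1.7,5.6,2.4,4.5,-5.8],[1,6.8,2.6,8.5,3.6,6.8,-8.8],[1,6.8,2.6,8.5,3.6,6.8,-8.8],[1,6.8,2.6,8.5,3.6,6.8,-8.8],[1,6.8,2.6,8.5,3.6,6.8,-8.8],[1,6.8,2.6,8.5,3.6,6.8,-8.8],[1,6.8,2.6,8.5,3.6,6.8,-8.8],[1,6.8,2.6,8.5,3.6,6.8,-8.8],[1,6.8,2.6,8.5,3.6,6.8,-8.8]],
])

```text
time_s: 2.15
tool_pos: [525.5, 23.7, 87.1]
tcp_rot: [[0.121, 0.985, 0.12], [0.698, -0.17, 0.695], [0.706, -0.0, -0.708]]
ft_force: [0.5, 0.7, -0.4]
width: 85.5
```

```bash
python3 - <<'E'
from h import *
show();c=cam("wrist");save("w1",viewer.capture("wrist"))
R=pose((.168,.986),45);s=np.array([.168,.986,0])
G=np.array([539.5,107,9])-5*s
rel(G,R)
x=np.array([-.986,.168,0])
for a in(-7,7):print(proj(c,np.array([539.5,107,10])-45*s+a*x))
E
```

```text
2.15 [525.5  23.7  87.1] w 85.5 F [ 0.5  0.7 -0.4] j [-30.  33. 100.  44.  72. -44.]
[[0.121, 0.985, 0.12], [0.698, -0.17, 0.695], [0.706, -0.0, -0.708]]
cmd xyz cm [ 0.11 -0.04 11.13] rot [ 0.08  0.11 -0.11]
[327.40324467 235.20654952]
[309.2157089  235.22258028]
```

View pics/w1.png

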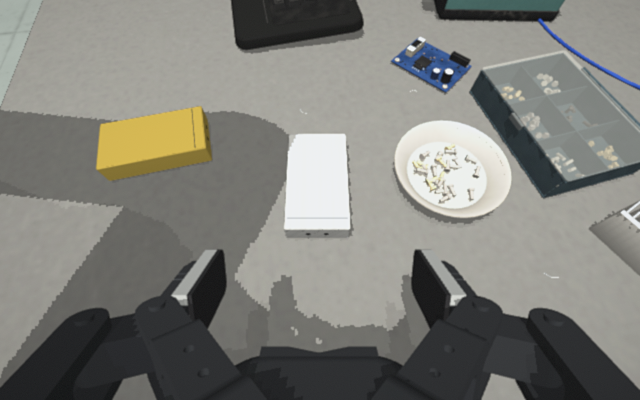

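The wrist view shows the two dots at (308,234) and (326,234) on the white plate's near end. The predicted positions were (309,235) and (327,235), so gauge and pose are confirmed. Advancing.

Request:
arm_command([
  [[1,0,0,3,0,0,0],[1,0,0,6,0,0,0],[1,0,0,8.5,0,0,0],[1,0.1,0,10,0,0,0],[1,0.1,0,10.6,0,0,0],[1,0.1,0,11.1,0,0,0],[0.8,0.1,0,11.1,0,0,0],[0.7,0.1,0,11.1,0,0,0],[0.65,0.1,0,11.1,0,0,0],[0.65,0.1,0,11.1,0,0,0]],
])

```text
time_s: 3.2
tool_pos: [539.1, 101.5, 9.3]
tcp_rot: [[0.121, 0.985, 0.12], [0.698, -0.17, 0.695], [0.706, 0.0, -0.708]]
ft_force: [0.1, -0.1, -0.5]
width: 55.6
```

Request:
arm_command([
  [[0.6,0,0,0,0,0,0],[0.5,0,0,0,0,0,0],[0.4,0,0,0,0,0,0],[0.3,0,0,0,0,0,0],[0.2,0,0,0,0,0,0],[0.2,0,0,0,0,0,0],[0.2,0,0,0,0,0,0],[0.2,0,0,0,0,0,0],[0.2,0,0,0,0,0,0],[0.2,0,0,0,0,0,0]],
])

```text
time_s: 4.2
tool_pos: [539.1, 101.7, 9.5]
tcp_rot: [[0.12, 0.985, 0.12], [0.698, -0.17, 0.696], [0.706, 0.0, -0.708]]
ft_force: [-3.3, -3.1, 6.1]
width: 48.6
```

Request:
arm_command([
  [[0.2,0.7,0,-0.7,0,0,0],[0.2,1.8,0,-1.8,0,0,0],[0.2,3.2,0,-3.2,0,0,0],[0.2,4.6,0,-4.6,0,0,0],[0.2,6,0,-6,0,-4,0],[0.2,7,0,-7,0,-10,0],[0.2,7.1,0,-7.1,0,-16,0],[0.2,7.1,0,-7.1,0,-22,0],[0.2,7.1,0,-7.1,0,-28,0],[0.2,7.1,0,-7.1,0,-34,0]],
])

```text
time_s: 5.2
tool_pos: [539.0, 102.0, 110.2]
tcp_rot: [[0.168, 0.985, 0.032], [0.968, -0.171, 0.182], [0.185, 0.001, -0.983]]
ft_force: [0.1, -0.4, -2.2]
width: 48.8
```

Request:
arm_command([
  [[0.2,0,0,0,0,-6,0],[0.2,0,0,0,0,-12,0],[0.2,0,0,0,0,-18,0],[0.2,0,0,0,0,-24,0],[0.2,0,0,0,0,-30,0],[0.2,0,0,0,0,-36,0],[0.2,0,0,0,0,-42,0],[0.2,0,0,0,0,-48,0],[0.2,0,0,0,0,-54,0],[0.2,0,0,0,0,-56,0]],
])

```text
time_s: 6.2
tool_pos: [538.5, 103.0, 108.5]
tcp_rot: [[0.118, 0.986, -0.121], [0.694, -0.169, -0.7], [-0.71, -0.002, -0.704]]
ft_force: [0.7, -0.6, -3.9]
width: 48.9
```

```bash
python3 - <<'E'
from h import *
s=show()
for n in("top","scene"):save(n+"2",viewer.capture(n))
a=cv2.imread("pics/top2.png");b=cv2.imread("pics/scene2.png")
p=proj(cam("top"),s['tool_pos']);q=proj(cam("scene"),s['tool_pos']);print(p,q)
f=lambda im,p:cv2.resize(im[max(0,int(p[1])-75):int(p[1])+75,max(0,int(p[0])-65):int(p[0])+65],(400,460))
cv2.imwrite("pics/m2.png",np.hstack([f(a,p),f(b,q)]))
E
```

```text
6.2 [538.5 103.  108.5] w 48.9 F [ 0.7 -0.6 -3.9] j [ 16.  43.  77. -40.  85.  38.]
[[0.118, 0.986, -0.121], [0.694, -0.169, -0.7], [-0.71, -0.002, -0.704]]
[255.91612584 161.06944252] [267.83044107 188.49217496]
```

View pics/m2.png

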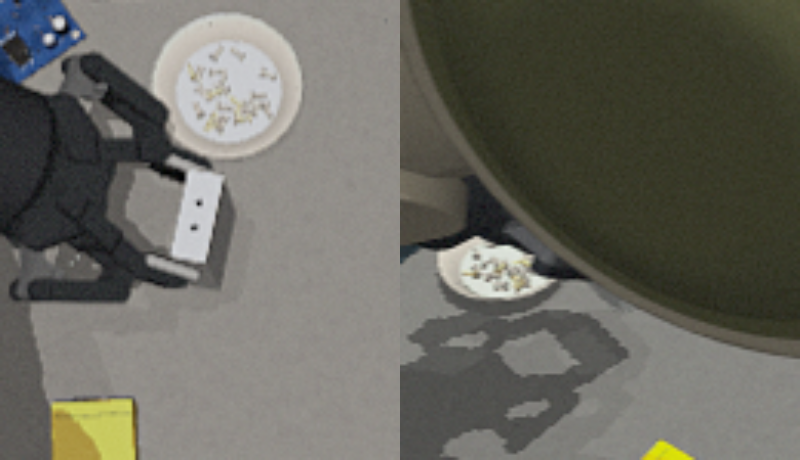

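The plate is upright in the grip with both dots on top (left panel, (200,203)/(193,227) in the crop). I'll shift 40 mm away from the bowl and lower it.

Request:
arm_command([
  [[0.2,-0.1,-1,0.1,0,0,0],[0.2,-0.2,-2,0.2,0,0,0],[0.2,-0.4,-3,0.4,0,0,0],[0.2,0.2,-3.9,1.1,0,0,0],[0.2,1.2,-3.9,2.1,0,0,0],[0.2,2.2,-3.9,3.1,0,0,0],[0.2,2.9,-3.9,3.8,0,0,0],[0.2,3.4,-3.9,4.3,0,0,0],[0.2,3.4,-3.9,4.3,0,0,0],[0.2,3.4,-3.9,4.3,0,0,0]],
])

```text
time_s: 7.3
tool_pos: [499.7, 102.3, 55.1]
tcp_rot: [[0.12, 0.985, -0.121], [0.696, -0.17, -0.698], [-0.708, -0.0, -0.706]]
ft_force: [0.5, -0.2, -2.8]
width: 48.2
```

```bash
python3 - <<'E'
from h import *
s=show()
im=viewer.capture("top");save("top3",im);c=cam("top")
p=proj(c,[s['tool_pos'][0],s['tool_pos'][1]-5,92]);print(p)
u,v=int(p[0]),int(p[1])
cr=im[v-25:v+25,u-25:u+25]
hsv=cv2.cvtColor(cr,cv2.COLOR_RGB2HSV);m=((hsv[...,2]>170)&(hsv[...,1]<45)).astype(np.uint8)
k,l,st,ce=cv2.connectedComponentsWithStats(m);print(st[1:][st[1:,4]>20].tolist())
cv2.imwrite("pics/m3.png",cv2.resize(cr[:,:,::-1],(500,500),interpolation=cv2.INTER_CUBIC))
E
```

```text
7.3 [499.7 102.3  55.1] w 48.2 F [ 0.5 -0.2 -2.8] j [ 17.  44.  85. -40.  78.  45.]
[[0.12, 0.985, -0.121], [0.696, -0.17, -0.698], [-0.708, -0.0, -0.706]]
[259.32313414 184.60614731]
[[15, 11, 16, 29, 293]]
```

Request:
arm_command([
  [[0.2,0.05,0,0.05,0,0,0],[0.2,0.1,0,0.1,0,0,0],[0.2,0.15,0,0.15,0,0,0],[0.2,0.2,0,0.2,0,0,0],[0.2,0.24,0,0.24,0,0,0],[0.2,0.28,0,0.28,0,0,0],[0.2,0.28,0,0.28,0,0,0],[0.2,0.28,0,0.28,0,0,0],[0.2,0.28,0,0.28,0,0,0],[0.2,0.28,0,0.28,0,0,0]],
])

```text
time_s: 8.35
tool_pos: [499.5, 102.3, 51.7]
tcp_rot: [[0.12, 0.985, -0.121], [0.695, -0.17, -0.698], [-0.709, -0.0, -0.705]]
ft_force: [-3.1, 1.5, 6.0]
width: 48.2
```

Request:
arm_command([
  [[0.2,0.02,0,0.02,0,0,0],[0.2,0.04,0,0.04,0,0,0],[0.2,0.06,0,0.06,0,0,0],[0.2,0.06,0,0.06,0,0,0],[0.2,0.06,0,0.06,0,0,0],[0.2,0.06,0,0.06,0,0,0],[0.2,0.06,0,0.06,0,0,0],[0.2,0.06,0,0.06,0,0,0],[0.2,0.06,0,0.06,0,0,0],[0.2,0.06,0,0.06,0,0,0]],
])

```text
time_s: 9.35
tool_pos: [499.4, 102.3, 51.7]
tcp_rot: [[0.12, 0.985, -0.121], [0.694, -0.17, -0.699], [-0.709, 0.0, -0.705]]
ft_force: [-5.0, 2.5, 10.7]
width: 48.7
```

Request:
arm_command([
  [[0.2,-0.05,0,-0.05,0,0,0],[0.2,-0.05,0,-0.05,0,0,0],[0.57,-0.05,0,-0.05,0,0,0],[0.59,-0.05,0,-0.05,0,0,0],[0.61,-0.05,0,-0.05,0,0,0],[0.65,-0.05,0,-0.05,0,0,0],[0.75,-0.05,0,-0.05,0,0,0],[0.85,-0.05,0,-0.05,0,0,0],[1,-0.05,0,-0.05,0,0,0],[1,-0.05,0,-0.05,0,0,0]],
])

```text
time_s: 10.35
tool_pos: [499.5, 102.3, 50.9]
tcp_rot: [[0.12, 0.985, -0.121], [0.696, -0.17, -0.698], [-0.708, -0.0, -0.706]]
ft_force: [0.2, 0.0, 0.4]
width: 85.3
```

```bash
python3 - <<'E'
from h import *
s=show()
a=viewer.capture("top");save("top4",a);b=viewer.capture("wrist");save("w4",b)
u,v=260,185
o=np.zeros((400,800,3),np.uint8);o[:,:400]=cv2.resize(a[v-30:v+30,u-30:u+30],(400,400),interpolation=cv2.INTER_CUBIC);o[:250,400:]=cv2.resize(b,(400,250));save("m4",o)
E
```

```text
10.35 [499.5 102.3  50.9] w 85.3 F [0.2 0.  0.4] j [ 17.  44.  85. -40.  78.  45.]
[[0.12, 0.985, -0.121], [0.696, -0.17, -0.698], [-0.708, -0.0, -0.706]]
```

View pics/m4.png

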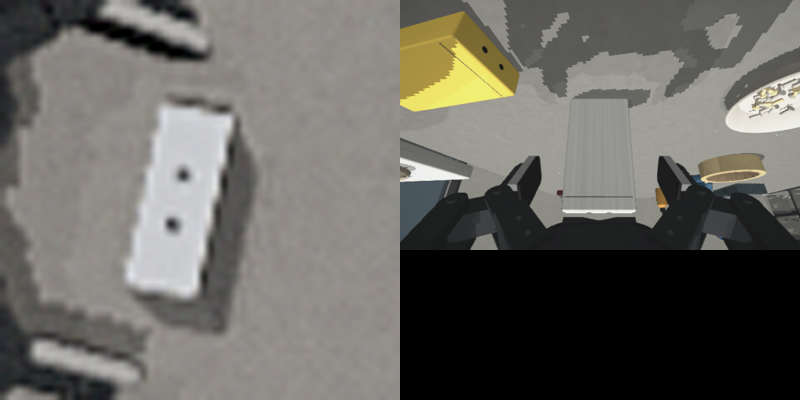

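Released: the gauge stands alone, with its dots at about (183,174) and (173,224) in the enlarged crop. Now I'll retreat along the tool axis.

Request:
arm_command([
  [[1,0,0,-0.5,0,0,0],[1,0,0,-1.5,0,0,0],[1,0,0,-3,0,0,0],[1,0,0,-5,0,0,0],[1,0,0,-7.5,0,0,0],[1,0,0,-10,0,0,0],[1,0,0,-12.5,0,0,0],[1,-2,0,-16,0,5,0],[1,-4,0,-19,0,12,0],[1,-5,0,-21,0,19,0]],
])

```text
time_s: 11.45
tool_pos: [519.2, 215.7, 238.3]
tcp_rot: [[0.153, 0.986, -0.07], [0.888, -0.168, -0.428], [-0.434, 0.004, -0.901]]
ft_force: [0.4, 0.0, -0.9]
width: 85.2
```

```bash
cat > d.py <<'E'
from h import *
def dots(c,im,uv,z,r=12,rad=4):
    # sub-pixel dark blobs near uv on bright face
    u,v=map(int,uv);g=cv2.cvtColor(im[v-r:v+r,u-r:u+r],cv2.COLOR_RGB2GRAY);G=cv2.resize(g,None,fx=8,fy=8,interpolation=cv2.INTER_CUBIC)
    k=cv2.connectedComponentsWithStats((G<150).astype(np.uint8))
    res=[]
    for st,ce in zip(k[2][1:],k[3][1:]):
        if 30<st[4]<6000 and st[0]>0 and st[1]>0 and st[0]+st[2]<16*r and st[1]+st[3]<16*r: 
            p=(ce+.5)/8-.5+[u-r,v-r];res.append(p);print(st[4],p.round(2),onz(c,p,z).round(1))
    return res
E
python3 - <<'E'
from d import *
s=show();rel([443,-137,200],pose((-.02,1),0))
im=cv2.imread("pics/top4.png")[:,:,::-1].copy();c=cam("top")
dots(c,im,(257,185),90)
E
```

```text
11.45 [519.2 215.7 238.3] w 85.2 F [ 0.4  0.  -0.9] j [ 21.  32.  68. -22.  93.  31.]
[[0.153, 0.986, -0.07], [0.888, -0.168, -0.428], [-0.434, 0.004, -0.901]]
cmd xyz cm [-30.83  -1.61  19.07] rot [ -2.22  25.63 -10.67]
214 [257.01 180.74] [506.9 101.8  90. ]
263 [255.43 188.26] [493.3 104.1  90. ]
```

The dots measure 13.8 mm apart with their midpoint near (500,103). Next, move to hover over the tweezers.

Request:
arm_command([
  [[1,-3,-0.1,1.8,-0.3,4,-1.5],[1,-7,-0.3,4.3,-0.7,8,-3],[1,-11,-0.5,6.8,-1,12,-5],[1,-15,-0.7,9.3,-1.4,16,-7],[1,-19,-0.9,11.8,-1.8,20,-9],[1,-23,-1.2,14.3,-2.2,24,-10],[1,-27,-1.4,16.8,-2.2,25.6,-10.7],[1,-30.8,-1.6,19.1,-2.2,25.6,-10.7],[1,-30.8,-1.6,19.1,-2.2,25.6,-10.7],[1,-30.8,-1.6,19.1,-2.2,25.6,-10.7]],
])

```text
time_s: 12.45
tool_pos: [441.8, -138.9, 199.1]
tcp_rot: [[-0.017, 1.0, -0.005], [1.0, 0.017, -0.007], [-0.007, -0.005, -1.0]]
ft_force: [0.2, 0.5, 0.0]
width: 85.3
```

```bash
python3 - <<'E'
from d import *
s=show();c=cam("wrist");im=viewer.capture("wrist");save("w5",im)
t=viewer.capture("top");save("top5",t)
dots(cam("top"),t,(257,185),90)
E
```

```text
12.45 [ 441.8 -138.9  199.1] w 85.3 F [0.2 0.5 0. ] j [-32.  12.  99.  -1.  69. -33.]
[[-0.017, 1.0, -0.005], [1.0, 0.017, -0.007], [-0.007, -0.005, -1.0]]
221 [257.01 180.76] [506.8 101.8  90. ]
274 [255.43 188.3 ] [493.3 104.1  90. ]
```

View pics/w5.png

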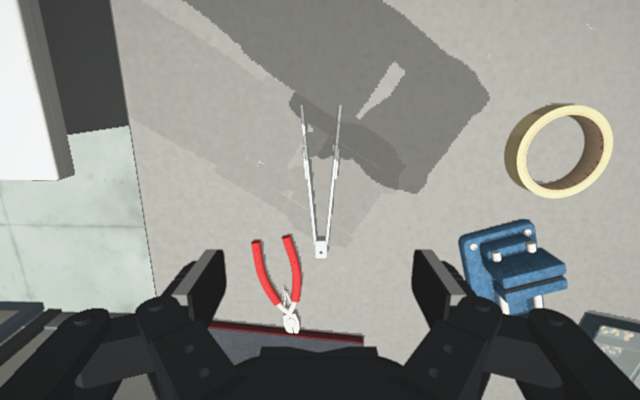

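The wrist view shows the tweezers: tips at about (303,105) and (339,105), rests near (306,157) and (337,155), heel end at (321,258). Measuring by mask.

```bash
python3 - <<'E'
from d import *
c=cam("wrist");im=cv2.imread("pics/w5.png")
roi=im[95:265,285:360];hsv=cv2.cvtColor(roi,cv2.COLOR_BGR2HSV);g=hsv[...,2].astype(int)
bg=cv2.medianBlur(hsv[...,2],41).astype(int)
for v in list(range(100,176,3))+list(range(176,262,8)):
    r=im[v,285:360].astype(int).max(1);b=np.median(r)
    cols=[int(x) for x in np.where(r>b+25)[0]+285];print(v,b,cols)
for uv,z in(((303,105),10),((339,105),10),((321,258),14)):print(onz(c,uv,z).round(1))
cv2.imwrite("pics/m5.png",cv2.resize(im[95:265,280:365],(400,800),interpolation=cv2.INTER_CUBIC)[:600])
E
```

```text
100 130.0 [285, 286, 287, 288]
103 130.0 [285, 286, 287, 288]
106 130.0 [285, 286, 287, 288, 301, 302, 339, 340, 341]
109 130.0 [285, 286, 287, 288, 289, 290, 301, 302, 339, 340]
112 130.0 [285, 286, 287, 288, 289, 290, 291, 292, 293, 301, 302, 339, 340, 359]
115 130.0 [285, 286, 287, 288, 289, 290, 291, 292, 293, 294, 295, 302, 303, 338, 339, 340, 356, 357, 358, 359]
118 130.0 [285, 286, 287, 288, 289, 290, 291, 292, 293, 294, 295, 296, 297, 298, 299, 300, 301, 302, 303, 338, 339, 358, 359]
121 130.0 [285, 286, 287, 288, 289, 290, 291, 292, 293, 294, 295, 296, 297, 298, 299, 300, 302, 303, 338, 339]
124 120.0 [285, 286, 287, 288, 289, 290, 291, 292, 293, 294, 295, 296, 297, 298, 299, 300, 301, 302, 303, 304, 308, 309, 338, 339]
127 120.0 [285, 286, 287, 288, 289, 290, 291, 292, 293, 294, 295, 296, 297, 298, 299, 300, 301, 302, 303, 304, 308, 309, 310, 311, 337, 338, 339]
130 128.0 [285, 286, 287, 288, 289, 290, 291, 292, 293, 294, 295, 296, 297, 298, 299, 300, 301, 302, 303, 304, 307, 308, 309, 310, 311, 312, 337, 338]
133 130.0 [285, 286, 287, 288, 289, 290, 291, 292, 293, 294, 295
[... 1349 characters left out ...]
 336]
175 179.0 [305, 306, 307, 308, 333, 334, 335, 336]
176 180.0 [305, 306, 307, 308, 309, 332, 333, 334, 335, 336]
184 179.0 [308, 309, 310, 331, 332, 333]
192 181.0 [309, 310, 331, 332]
200 180.0 [310, 311, 330, 331]
208 180.0 [310, 311, 312, 329, 330]
216 180.0 [311, 312, 313, 328, 329, 330]
224 181.0 [312, 313, 327, 328, 329]
232 182.0 [313, 314, 327, 328]
240 184.0 [285, 286, 287, 288, 289, 314, 315, 326, 327]
248 192.0 [286, 287, 288, 289, 290, 291, 292, 315, 316, 317, 318, 319, 320, 321, 322, 323, 324, 325, 326]
256 192.0 [288, 289, 290, 291, 292, 293, 294, 295, 315, 316, 317, 318, 319, 320, 321, 322, 323, 324, 325, 326]
[424.4 -71.4  10. ]
[460.5 -70.6  10. ]
[ 446.5 -240.5   14. ]
```

View pics/m5.png

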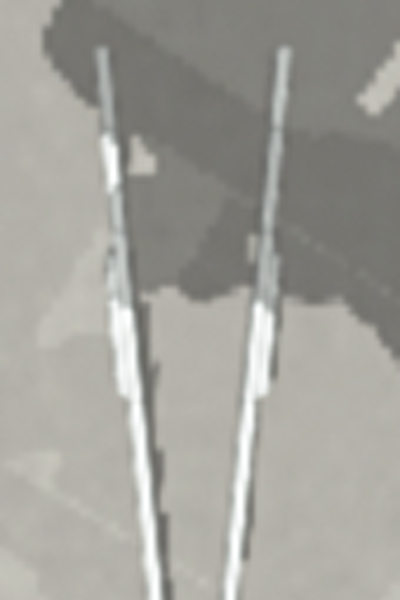

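```bash
python3 - <<'E'
from d import *
c=cam("wrist")
t=onz(c,(321.2,104.6),10);h=onz(c,(320.8,259),14);r=onz(c,(320.8,162),14)
print(t,h,r,np.linalg.norm((t-h)[:2]),np.linalg.norm((t-r)[:2]))
d=(t-h)[:2];d/=np.linalg.norm(d);print('dir',d)
P=t[:2]-60*d;print('rest_mid',P,'by heel',h[:2]+111*d)
rel([*P,40],pose(d,0)); rel([*P,3],pose(d,0))
E
```

```text
[442.64825919 -70.59000697  10.        ] [ 446.26353894 -241.76047261   14.        ] [ 443.59541665 -128.30839891   14.        ] 171.2086404165046 57.72616283239314
dir [-0.02111622  0.99977703]
rest_mid [ 443.91523254 -130.57662863] by heel [ 443.91963823 -130.78522253]
cmd xyz cm [ 0.8   0.28 15.9 ] rot [-0.3   0.39 -0.07]
cmd xyz cm [ 0.83  0.3  19.6 ] rot [-0.3   0.39 -0.07]
```

Request:
arm_command([
  [[0.65,0.2,0.1,2,0,0,0],[0.65,0.4,0.2,5,-0.1,0.1,0],[0.65,0.6,0.3,8,-0.2,0.2,0],[0.65,0.8,0.3,11,-0.3,0.4,0],[0.65,0.8,0.3,14,-0.3,0.4,0],[0.65,0.8,0.3,16,-0.3,0.4,0],[0.65,0.8,0.3,17.5,-0.3,0.4,0],[0.65,0.8,0.3,18.2,-0.3,0.4,0],[0.65,0.8,0.3,18.6,-0.3,0.4,0],[0.65,0.8,0.3,18.6,-0.3,0.4,0]],
])

```text
time_s: 13.55
tool_pos: [443.9, -131.4, 12.7]
tcp_rot: [[-0.019, 1.0, -0.0], [1.0, 0.019, 0.0], [0.0, -0.0, -1.0]]
ft_force: [-0.4, -0.3, 0.7]
width: 55.7
```

```bash
python3 - <<'E'
from d import *
show();save("w6",viewer.capture("wrist"))
rel([443.9,-130.7,2.5],pose((-.021,1),0))
E
```

```text
13.55 [ 443.9 -131.4   12.7] w 55.7 F [-0.4 -0.3  0.7] j [-31.  28. 109.  -0.  42. -32.]
[[-0.019, 1.0, -0.0], [1.0, 0.019, 0.0], [0.0, -0.0, -1.0]]
cmd xyz cm [ 0.09 -0.01  1.05] rot [ 0.01  0.02 -0.12]
```

View pics/w6.png

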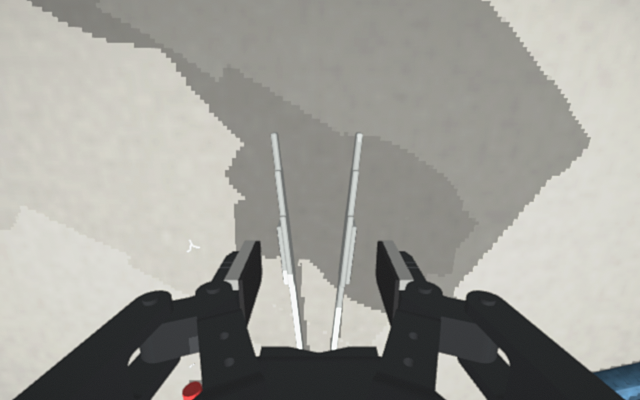

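The view shows the tweezers centred between the pads: tips at (275,135) and (360,135), rests between the pads. Lower and close part-way.

Request:
arm_command([
  [[0.65,0.1,0,0.4,0,0,0],[0.65,0.1,0,0.8,0,0,0],[0.65,0.1,0,1,0,0,0],[0.55,0.1,0,1,0,0,0],[0.45,0.1,0,1,0,0,0],[0.4,0.1,0,1,0,0,0],[0.35,0.1,0,1,0,0,0],[0.3,0.1,0,1,0,0,0],[0.27,0.1,0,1,0,0,0],[0.26,0.1,0,1,0,0,0]],
])

```text
time_s: 14.6
tool_pos: [444.4, -131.1, 3.5]
tcp_rot: [[-0.018, 1.0, 0.002], [1.0, 0.018, -0.001], [-0.001, 0.002, -1.0]]
ft_force: [0.0, 2.5, 10.0]
width: 22.5
```

Request:
arm_command([
  [[0.26,0,0,0,0,0,0],[0.26,0,0,0,0,0,0],[0.26,0,0,0,0,0,0],[0.26,0,0,-0.2,0,0,0],[0.26,0,0,-0.6,0,0,0],[0.26,0,0,-1.2,0,0,0],[0.26,0,0,-2,0,0,0],[0.26,0,0,-3,0,0,0],[0.26,0,0,-4,0,0,0],[0.26,0,0,-4,0,0,0]],
])

```text
time_s: 15.6
tool_pos: [444.3, -131.2, 44.0]
tcp_rot: [[-0.018, 1.0, 0.002], [1.0, 0.018, -0.001], [-0.001, 0.002, -1.0]]
ft_force: [0.6, 0.5, -0.7]
width: 22.3
```

```bash
python3 - <<'E'
from d import *
show();save("w7",viewer.capture("wrist"))
E
```

```text
15.6 [ 444.3 -131.2   44. ] w 22.3 F [ 0.6  0.5 -0.7] j [-31.  25. 108.  -0.  47. -32.]
[[-0.018, 1.0, 0.002], [1.0, 0.018, -0.001], [-0.001, 0.002, -1.0]]
```

View pics/w7.png

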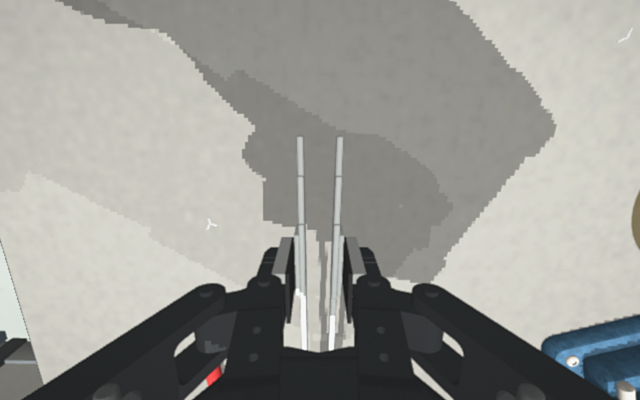

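The tweezers are held and lifted, with tip ends at about (300,137) and (340,137). Measuring the tips' gap and height.

```bash
cat > t.py <<'E'
from d import *
def tips(n,c,s):
    im=cv2.imread(f"pics/{n}.png");g=cv2.cvtColor(im,cv2.COLOR_BGR2GRAY).astype(int)
    for v in (137,140,143,146,150,156):
        print(v,g[v,292:350].tolist() if v==143 else '', [ (int(x)) for x in np.where(g[v,285:360]-np.median(g[v,285:360])>12)[0]+285])
    for col in(299,300,301,339,340,341):print(col,g[126:146,col].tolist())
E
python3 - <<'E'
from t import *
c=cam("wrist");s=readout.get_state();tips("w7",c,s)
for yy in(-71.7,-70.7):
  for u in(300.,340.):
    o,d=ray(c,u,136.);print(yy,u,(o+d*(yy-o[1])/d[1]).round(1))
E
```

```text
137  [297, 298, 299, 300, 301, 302, 338, 339, 340, 341, 342]
140  [297, 298, 299, 300, 301, 302, 337, 338, 339, 340, 341, 342]
143 [135, 134, 135, 129, 133, 171, 190, 197, 202, 198, 176, 132, 130, 137, 136, 135, 134, 134, 134, 133, 133, 131, 132, 131, 131, 129, 129, 130, 130, 130, 131, 132, 132, 133, 133, 134, 133, 133, 134, 134, 134, 134, 134, 126, 127, 168, 189, 197, 199, 197, 177, 133, 126, 131, 132, 133, 134, 132] [297, 298, 299, 300, 301, 302, 337, 338, 339, 340, 341, 342]
146  [297, 298, 299, 300, 301, 302, 337, 338, 339, 340, 341, 342]
150  [297, 298, 299, 300, 301, 302, 337, 338, 339, 340, 341, 342]
156  [297, 298, 299, 300, 301, 302, 336, 337, 338, 339, 340, 341, 342]
299 [133, 134, 135, 135, 135, 135, 135, 134, 130, 126, 150, 184, 197, 200, 198, 198, 197, 197, 197, 197]
300 [133, 134, 135, 135, 136, 135, 135, 134, 129, 125, 152, 187, 200, 201, 201, 201, 200, 202, 201, 201]
301 [134, 133, 135, 134, 135, 135, 135, 135, 129, 123, 145, 182, 196, 197, 196, 196, 197, 198, 198, 198]
339 [147, 147, 148, 146, 136, 133, 133, 134, 131, 123, 136, 176, 192, 197, 197, 197, 197, 197, 197, 197]
340 [148, 148, 148, 144, 136, 133, 133, 134, 132, 124, 139, 181, 196, 200, 200, 199, 200, 199, 200, 200]
341 [147, 148, 148, 145, 135, 132, 133, 134, 132, 127, 141, 182, 195, 197, 198, 197, 197, 197, 197, 196]
-71.7 300.0 [435.2 -71.7  53.2]
-71.7 340.0 [452.  -71.7  50.3]
-70.7 300.0 [435.7 -70.7  61.9]
-70.7 340.0 [451.3 -70.7  59.2]
```

```bash
python3 - <<'E'
from t import *
show();rel([490,43.3,118],pose((.167,.986),0))
E
```

```text
15.65 [ 443.9 -131.    43.3] w 22.7 F [-0.3 -0.2 -0.9] j [-31.  25. 108.  -0.  47. -32.]
[[-0.018, 1.0, 0.001], [1.0, 0.018, -0.001], [-0.001, 0.001, -1.0]]
cmd xyz cm [17.34  4.93 -7.48] rot [ 0.05  0.04 10.66]
```

Request:
arm_command([
  [[0.26,0,0,-1.5,0,0,0],[0.26,1,0.3,-4,0,0,1],[0.26,3,1,-6.5,0,0,3],[0.26,6,2,-7.5,0,0,5],[0.26,9,3,-7.5,0,0,7],[0.26,12,4,-7.5,0,0,9],[0.26,14.5,4.6,-7.5,0,0,10.7],[0.26,16.5,4.9,-7.5,0,0,10.7],[0.26,17.3,4.9,-7.5,0,0,10.7],[0.26,17.3,4.9,-7.5,0,0,10.7]],
])

```text
time_s: 16.65
tool_pos: [489.1, 43.5, 117.2]
tcp_rot: [[0.166, 0.986, -0.001], [0.986, -0.166, 0.0], [0.0, -0.001, -1.0]]
ft_force: [-0.5, 0.1, -1.0]
width: 22.4
```

```bash
python3 - <<'E'
from t import *
s=show();c=cam("wrist");w=viewer.capture("wrist");save("w8",w);t=viewer.capture("top");save("top8",t);b=viewer.capture("scene");save("scene8",b)
f=lambda im,p,rx,ry,k:cv2.resize(im[max(0,int(p[1])-ry):int(p[1])+ry,max(0,int(p[0])-rx):int(p[0])+rx],(400,400*ry//rx),interpolation=cv2.INTER_CUBIC)
M=[500,103,95];p=proj(c,M);q=proj(cam("top"),M);r=proj(cam("scene"),M);print(p,q,r)
o=np.zeros((600,800,3),np.uint8);o[:300,:400]=f(w,p,80,60,5);o[:300,400:]=f(t,q,40,30,10);o[300:,:400]=f(b,r,80,60,5);save("m8",o)
E
```

```text
16.65 [489.1  43.5 117.2] w 22.4 F [-0.5  0.1 -1. ] j [ -9.  21. 100.   0.  59.   1.]
[[0.166, 0.986, -0.001], [0.986, -0.166, 0.0], [0.0, -0.001, -1.0]]
[320.31188055 126.80891948] [255.92333082 184.10122794] [282.71768202 202.46805728]
```

View pics/m8.png

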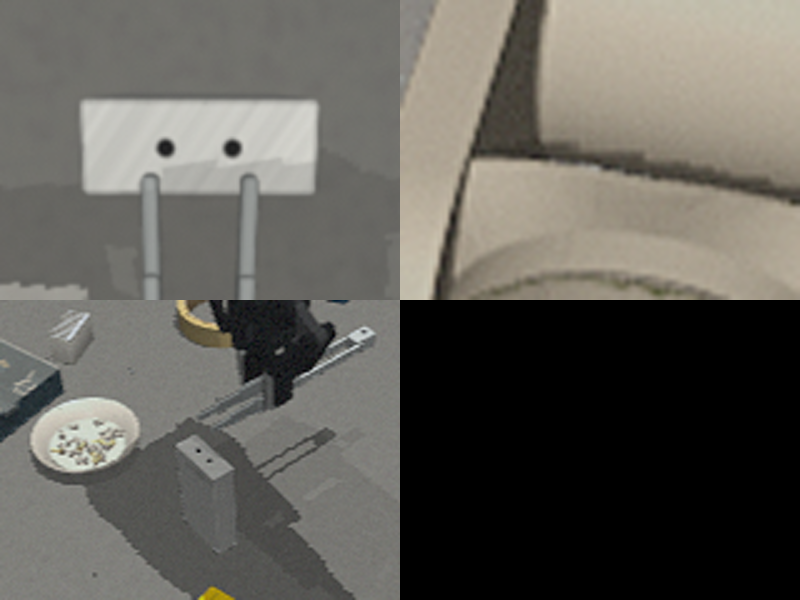

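The wrist crop shows dots at full-image pixels (306.4,125.2) and (333.2,125.2) and tip ends at about (300,136.4) and (339.2,136.4), with yaw well aligned. In the scene view the gauge stands below the tips. I still need the tip height, so I'll cross the wrist rays with the scene view.

```bash
python3 - <<'E'
from t import *
s=readout.get_state();c=cam("wrist");sc=cam("scene");im=cv2.imread("pics/scene8.png");g=cv2.cvtColor(im,cv2.COLOR_BGR2GRAY)
w=cv2.imread("pics/w8.png")[:,:,::-1].copy()
D=dots(c,w,(320,126),90,r=20)
# calibration check: dots in scene
D2=dots(sc,im,(282,203),90,r=14)
print('exp scene dots',[proj(sc,onz(c,p,90)).round(1) for p in D])
for u in(300.,339.2):
  for z in(108,112,116,120,124,128):
    P=onz(c,(u,136.4),z);print(u,z,P.round(1),'along',round((P-s['tool_pos'])@s['tcp_rot'][:,0],1),proj(sc,P).round(1))
print(g[178:204,268:304])
E
```

```text
3020 [305.77 124.79] [493.  103.5  90. ]
3020 [332.5  124.92] [506.8 101.1  90. ]
exp scene dots [array([285.4, 206.1]), array([281. , 202.1])]
300.0 108 [490.2  99.9 108. ] along 57.0 [287.2 199.1]
300.0 112 [490.6 100.3 112. ] along 57.5 [286.8 197.6]
300.0 116 [490.9 100.8 116. ] along 58.0 [286.4 196.1]
300.0 120 [491.2 101.2 120. ] along 58.4 [286.  194.7]
300.0 124 [491.5 101.6 124. ] along 58.9 [285.6 193.2]
300.0 128 [491.8 102.  128. ] along 59.3 [285.3 191.6]
339.2 108 [508.6  96.8 108. ] along 57.1 [281.3 193.9]
339.2 112 [508.4  97.3 112. ] along 57.5 [281.  192.5]
339.2 116 [508.3  97.8 116. ] along 58.0 [280.8 191.2]
339.2 120 [508.1  98.3 120. ] along 58.4 [280.5 189.8]
339.2 124 [507.9  98.8 124. ] along 58.9 [280.3 188.5]
339.2 128 [507.7  99.3 128. ] along 59.4 [280.  187.1]
[[130 124 123 126 125 121 127 126 126 128 127 126 126 129 121 122 124 125
  128 124 123 127 128 124 123 128 130 130 108 107  95  87  86  86  88  86]
 [130 126 128 127 125 126 126 127 125 128 123 127 124 125 129 130 123 130
  131 126 124 125 126 126 126 129 108 112 131 107  86  86  88  87  83  82
[... 2878 characters left out ...]
 147 148 140 131 136 111  78
   84  83  88  81  80  73  78  72  74  76  74  71 110 125 117 116 118 119]
 [ 82  78  87  68 120 149 144 144 142 144 142 140 144 142 134 127 131 110
   80  87  80  72  76  77  78  78  73  76  75  74 103 121 116 115 115 118]
 [ 85  86  82  83  81 117 141 143 144 141 141 144 112  96 134 137 127 131
  109  75  72  74  76  70  75  74  75  76  77  73  74  74  99 121 118 119]
 [ 84  87  82  85  99  96 113 143 143 149 146 146  97   0 107 145 132 127
  133 112  80  76  72  79  75  81  75  76  72  75  71  74 102 120 119 119]
 [ 83  84  83  86  87  92  82 105 132 142 140 143 146 147 146 144 141 143
  132 129 112  92  75  75  74  72  76  79  72  76  72  73 105 126 121 119]]
```

Dots in the scene view fall within 1 px of the wrist prediction. The scene tip ends, near (282,187) and (286.5,192), put the tips' tops at z ≈ 124–128, level to slightly up. The gap is 13.4 mm by pixels and 14.6 mm by opening. I need 2 mm forward and 22 mm down.

Request:
arm_command([
  [[0.26,0.1,0,0.2,0,0,0],[0.26,0.2,0,0.6,0,0,0],[0.26,0.2,0,1,0,0,0],[0.26,0.2,0,1.4,0,0,0],[0.26,0.2,0,1.7,0,0,0],[0.26,0.2,0,1.9,0,0,0],[0.26,0.2,0,2.1,0,0,0],[0.26,0.2,0,2.1,0,0,0],[0.26,0.2,0,2.1,0,0,0],[0.26,0.2,0,2.1,0,0,0]],
])

```text
time_s: 17.8
tool_pos: [489.8, 45.0, 96.6]
tcp_rot: [[0.168, 0.986, -0.0], [0.986, -0.168, 0.0], [0.0, -0.0, -1.0]]
ft_force: [1.3, -0.6, -0.1]
width: 22.7
```

```bash
python3 - <<'E'
from t import *
s=show();c=cam("wrist");w=viewer.capture("wrist");save("w9",w);b=viewer.capture("scene");save("scene9",b)
s2=readout.get_state();print(s2['tool_pos'],s2['width'])
D=dots(c,w,(320,134),90,r=20)
o=np.zeros((600,800,3),np.uint8);o[:,:450]=cv2.resize(w[94:174,290:350],(450,600),interpolation=cv2.INTER_CUBIC)
o[:350,450:]=cv2.resize(b[165:225,260:320],(350,350),interpolation=cv2.INTER_CUBIC);save("m9",o)
E
```

```text
17.8 [489.8  45.   96.6] w 22.7 F [ 1.3 -0.6 -0.1] j [ -8.  23. 101.   0.  56.   1.]
[[0.168, 0.986, -0.0], [0.986, -0.168, 0.0], [0.0, -0.0, -1.0]]
[489.79596615  45.04566131  96.61473035] 22.17103917370728
```

View pics/m9.png

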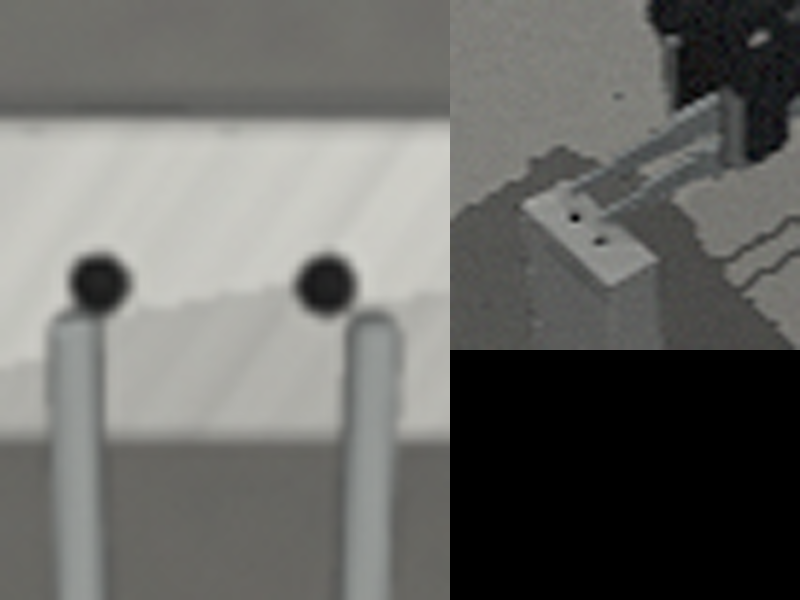

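The final crop shows dots at (303.2,131.9) and (333.6,131.9) and tip ends at about row 136.2, with inner edges near columns 303.7 and 336. The scene shows the plate standing with clear space under the tips. Computing the residuals.

```bash
python3 - <<'E'
from t import *
s=readout.get_state();c=cam("wrist")
d=[onz(c,p,90) for p in((303.2,131.9),(333.6,131.9))];dm=(d[0]+d[1])/2;print('dots',d[0].round(1),d[1].round(1),np.linalg.norm(d[0]-d[1]).round(2))
X=s['tcp_rot'][:,0];Y=s['tcp_rot'][:,1]
for z in(100,103,106):
    l,r=[onz(c,p,z) for p in((303.7,135.9),(336,135.9))];m=(l+r)/2
    print(z,'gap',np.linalg.norm(l-r).round(2),'tip-dot along,lat',((m-dm)@X).round(2),((m-dm)@Y).round(2),'from TCP',((m-s['tool_pos'])@X).round(1),
      'each',np.linalg.norm((l-d[0])[:2]).round(1),np.linalg.norm((r-d[1])[:2]).round(1))
b=cv2.imread("pics/scene9.png");sc=cam("scene")
for z in(98,101,104,107):print(z,[proj(sc,onz(c,(u,135.9),z)).round(1).tolist() for u in(300.1,339.5)])
print('scene tip px from crop',(260+(575-450)/350*60,165+190/350*60),(260+(600-450)/350*60,165+217/350*60))
E
```

```text
dots [492.7 104.8  90. ] [506.6 102.5  90. ] 14.12
100 gap 14.05 tip-dot along,lat -0.71 0.63 from TCP 58.7 each 1.0 0.9
103 gap 13.75 tip-dot along,lat -0.37 0.61 from TCP 59.1 each 0.9 0.6
106 gap 13.45 tip-dot along,lat -0.04 0.6 from TCP 59.4 each 0.9 0.3
98 [[285.5, 203.7], [280.0, 198.8]]
101 [[285.2, 202.6], [279.8, 197.8]]
104 [[284.9, 201.5], [279.6, 196.8]]
107 [[284.6, 200.4], [279.4, 195.8]]
scene tip px from crop (281.42857142857144, 197.57142857142856) (285.7142857142857, 202.2)
```

The residuals are under 1 mm: gap 13.5–14.0 mm, tips about 9–13 mm above the dots, no contact force. Handing in.

```bash
python3 - <<'E'
from h import *
show();print(env.close_job());show()
E
```

```text
17.9 [489.8  45.   96.6] w 22.2 F [ 0.1  0.6 -0.1] j [ -8.  23. 101.   0.  56.   1.]
[[0.168, 0.986, -0.0], [0.986, -0.168, 0.0], [0.0, -0.0, -1.0]]
the job is handed in; nothing more can be done
None
the job is handed in; nothing more can be done
```

I stood the aluminium gauge on its plain end with the dots on top and let go. I then picked up the tweezers by their rests, squeezed them, and handed in at 17.9 s with the tips held above the dots. The hand-in gave no verdict, so this rests on my own last checks:

| Check | Result |
|---|---|
| Gauge | Standing alone in the last scene picture |
| Tip gap, wrist camera | 13.5–14.0 mm |
| Tip gap, from the 22.2 mm finger opening | about 14.3 mm |
| Each tip from its own dot, horizontally | about 1 mm or less |
| Tip height above the dots | about 8–11 mm from the scene view and the grasp height |
| Force on the tool | below 1 N, so no sign of touching |

**Disagreements:**
- **Gap:** just before the final lowering, the two estimates differed by about 1 mm (13.4 mm by camera, 14.6 mm by opening). That is within the 3 mm tolerance.
- **Dot position:** the top and wrist cameras differed by about 1 mm on where the dots are.
- **Tip height:** the scene view only gives it to about 3 mm, and the arm blocked the top camera at the end.

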